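Read the level stick of the proofing humidifier

TASK

Vent the steam humidifier first: pull its red knob all the way out, then push it fully home. Then draw the blue-handled level stick (not the black-handled rod) out of its sloping neck, turn it level for reading, and finish while still holding it: level, still, the whole stick at least 250 mm above the table and touching nothing but the gripper. Leave everything else where it is.

Things in the scene. Friction and masses are not known exactly. Their poses are not given: they have to be found in the camera images.
- humidifier: Cream steam humidifier, fixed. Origin on the table under its middle; x to its back (away from the robot, within 0.25 rad), y to its left, z up. Tank x -80 to 140, y -190 to 190 mm, deck 70 mm high; hood at the back (x 80 to 140) 130 mm high, with a gauge to 145 mm at y 120. A steel valve block (y 85 to 155, x -25 to 50, 140 mm high) carries the red knob on its front. Two sloping necks.
- neck_right (a point): Centre of the mouth of the right-hand neck: x -20, y -130, z 150 mm in the humidifier's frame. Each neck is a square steel tube, 20 mm outside, bore 12 mm, 95 mm deep, rising at 35 degrees above level towards the robot (the humidifier's -x and up).
- neck_left (a point): Centre of the mouth of the other, same-shaped neck, 110 mm to its left: x -20, y -20, z 150 mm in the humidifier's frame.
- vent_knob (a joint): Travel of the red vent knob in m: 0 fully home, 0.030 at its outer stop. It slides straight towards the humidifier's front (-x of humidifier), stays where it is left and resists with about 3 N. It may start a little way out, up to 8 mm.
- knob_grip (a point): Centre of the red vent knob's head, a disc 28 mm in diameter and 20 mm thick, axis along the humidifier's x, on a thin shaft. 110 mm above the table, 40 mm above the deck; 25 mm between head and valve block when home (a brass collar fills 8 mm of it). Moves with the knob. Can be pinched from above across its diameter, fingers closing along the humidifier's y.
- level_stick: Level stick, 39 to 88 g, in either neck. Origin: middle of its blue handle, 60 long (x), 14 wide (y), 24 mm high (z), 168 mm above the table in the neck. x runs along the stick to its tip: in the neck 35 degrees below level and away from the robot; y is level, the humidifier's y. Collar (diameter 22, x 30 to 35 mm) rests on the neck's mouth. Draw it back along its axis over 90 mm to free it.
- stick_tip (a point): Free end of the level stick's round steel rod (8 mm in diameter, from 35 to 125 mm ahead of the handle's middle). In the neck the rod lies loosely on the bore's lower wall, with about 2 degrees of play.
- plug_rod: Rod of the same shape and size with a black handle, in the other neck; leave it there. Same origin and axes as the level stick. The necks are 110 mm apart.
- water_bottle: Loose clear water bottle with blue cap, 66 mm in diameter, 210 mm tall, left of the humidifier; origin at its underside.
- jug: Loose steel jug, 96 mm in diameter, 120 mm tall, with a handle, far left; origin at its underside.
- bowl: Loose steel bowl, 180 mm in diameter, 75 mm tall, far right; origin at its underside.
- loaf_tin: Loose dark steel loaf tin 240 x 110 x 75 mm, right; origin at its underside.
- scraper: Loose dough scraper lying flat in front, on the right, 100 x 120 mm, 22 mm high; origin at its underside.
- brush: Loose brush lying flat on the left in front, about 200 mm long, under 30 mm high; origin at its underside.
There are look-alikes about, which are no part of the job. Of the things like the level_stick, leave any that is yellow; of the rest the smaller one is meant.

How it is judged:
By the outcome, as a careful person would: the job done as asked, in the order asked, and still so for the second after the job is handed in, while the arm keeps its last pose, push and grip.
It also fails if it takes over 51 s, if anything falls off the work surface, if the arm or the gripper's body presses on something with over 40 N, if the wrist force passes 120 N, or if a joint passes its speed limit or range.

ROBOT

A 7-joint arm with a two-finger parallel gripper is mounted at the origin on the work surface. World frame = base frame: x ahead of the robot, y to its left, z up, the work surface at z = 0. Lengths are in m, angles in rad, forces in N, time in s.
With the tool pointing down it reaches from about 0.4 to 0.9 m from the base axis. Payload 5.6 kg.
Tool frame: the origin (TCP) lies on the centre line of the jaws, within the pads' length; the fingertips stand 22 mm ahead of it and the grasp point (between the pads) lies 3 mm ahead of it; x points along the fingers, y is the direction in which the jaws open and shut, and the axes are right-handed (so a half turn about x gives the same grasp; the last joint's range is limited). The gripper opens to 92 mm and grips with 3 to 60 N. Pads are 20 mm wide; open, the fingers measure 128 mm over their backs; the gripper's body (75 mm by 189 mm) begins 69 mm behind the grasp point.
Start: joints at [1.068, 0.468, -0.012, 1.603, 0.006, 1.071, -0.056], TCP at [0.288, -0.583, 0.237] pointing down, gripper open.
Joint ranges: [-2.53, 2.53], [-0.31, 2.02], [-1.57, 1.55], [0.28, 2.44], [-1.29, 4.43], [0.15, 1.84], [-2.92, 2.92]. Speed limits (rad/s): [2.57, 2.57, 3.14, 3.14, 3.14, 3.14, 3.14].

INTERFACE

Orientations are given as a unit quaternion [w, x, y, z].
In Python, from workcell import * gives the robot as it stands.
- The arm moves only by the tool play_rows, never from a script. Its argument "increments" is a list of rows, each an object of numbers: "ax", "ay", "az": the turn, a rotation vector about the tool's x, y, z in degrees; "x", "y", "z": the shift along the tool's x, y, z in cm; "gripper": the closure, from -1 (fully open) to 1 (shut), so that 0 is half open. In form: [{"ax": .., "ay": .., "az": .., "x": .., "y": .., "z": .., "gripper": ..}, ...]. A call has 1 to 20 rows; each row shifts and turns the commanded pose from where the row before left it, along the tool's axes as they then stand; what a row does not reach is not made up. A row lasts 1/10 s, in which the tool goes at most 50 mm and 8.59 degrees, less where a joint would pass 70% of its speed; a pose out of reach is approached as far as the arm can. A call with a gripper value outside its range is refused whole. The fingers move at their own pace and stop on an object; "squeeze" is the grip in N (left out, the last holds). Time passes only in rows, so rows that do not move let the fingers close. It gives the time, the measured TCP pose, the force and the opening at its end, in the units of the state.
- observe(): the state, without advancing time (a new reading comes with each control period).
- capture(name): name is "side" or "top"; returns a dict with "frame" (384x512x3 uint8, red, green, blue), "mtx" (3x3 intrinsics, pixels), "origin" and "attitude" of the camera in the world. Camera axes: x right, y down, z forward; pixel columns grow to the right and rows downward; lengths in m; the calibration is good to about 2 mm. A picture is of the moment at which its call begins. There is no depth.
- close_job(): hands the job in, once; it reports no verdict.
Trained networks look in the newest picture that a camera, given by its name, has taken for a name from the list of things; names that differ only in an ending like _2 or _b are one class to them, and where a whole thing is asked for, a point or a joint stands for the part that bears it (a point fixed in the world has none). Each returns a list of dicts, best first, with "p" (0 to 1); they miss things now and then, are a little off and sometimes report something else, mostly with a low value. They report only what shows in the picture. A call takes as long as a camera call. They do not tell look-alikes from the thing itself.
- cut_out(name, camera): "mask" (384x512 bool, what is visible of it) and "point" ([column, row] in pixels, amid what is visible of it).
The state is a dict: "time_s": time; "qpos": joint angles; "joint_velocities": joint speeds; "tau": joint torques, N m; "tcp_pos": TCP position; "ee_rot": TCP orientation; "wrist_force": force on the tool from outside, world axes, zero at the start; "ft_torque": the same for the moment, N m; "grip_width": finger opening in m.
Only numpy, scipy, OpenCV 4.12 (cv2) and the standard library are available. Lean on these libraries where they do the work, as an engineer would, in place of code of your own. Each camera call takes 0.05 s, during which the arm holds its last target.

## Working session

There is one attempt and no reset: what is moved stays moved. The work goes in short steps, Python scripts to look and compute and a tool call to move; the robot and the scene stay as the last step left them, time stands still between calls to the robot, and variables do not carry over. Pictures are saved under pics/ and viewed, and the job is handed in when it is done.

Besides the shell and the picture viewer there is one more tool, called after "Request:" as name([rows], argument=value, ...), one row to a line, values as JSON. play_rows: Moves the arm, as the interface text tells. Its arguments: {"type":"object","properties":{"increments":{"type":"array"},"squeeze":{"type":"number"}},"required":["increments"]}

```bash
ls; mkdir -p pics
python3 - <<'E'
from workcell import *
import cv2,numpy as np
s=observe()
for k in s: print(k,np.round(s[k],4).tolist())
for n in ("side","top"):
    c=capture(n); cv2.imwrite(f"pics/{n}0.png",c["frame"][:,:,::-1]); print(n,c["mtx"],c["origin"],c["attitude"])
E
```

```text
pics
time_s 0.0
qpos [1.068, 0.4683, -0.0116, 1.6036, 0.006, 1.0714, -0.0563]
joint_velocities [0.0008, -0.0008, 0.0005, -0.0009, -0.0023, 0.0012, 0.0014]
tau [0.0004, -52.0583, -0.0126, -24.3753, -0.0568, 0.0173, 0.0002]
tcp_pos [0.2881, -0.582, 0.2357]
ee_rot [-0.1605, -0.6883, -0.1617, 0.6887]
wrist_force [-1.0463, -0.6249, 0.5554]
ft_torque [0.0231, 0.0251, 0.0155]
grip_width 0.092
side [[477.89503282   0.         251.72321359]
 [  0.         477.89503282 192.45744381]
 [  0.           0.           1.        ]] [0.43338139 1.17992517 1.10763005] [ 0.00591275 -0.00657771  0.9095813  -0.41543186]
top [[454.02900066   0.         260.90484592]
 [  0.         454.02900066 191.69035161]
 [  0.           0.           1.        ]] [0.3413277  0.02271976 1.69432522] [-0.02448075  0.71330604 -0.69963527  0.03325164]
```

View pics/side0.png

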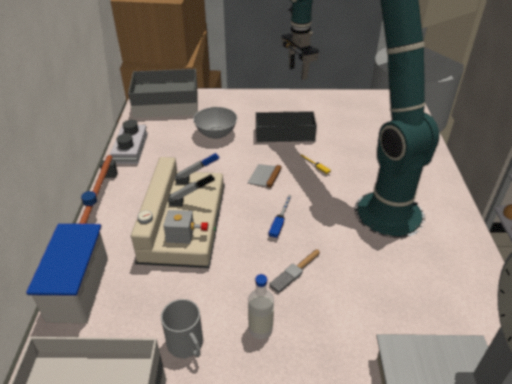

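View pics/top0.png

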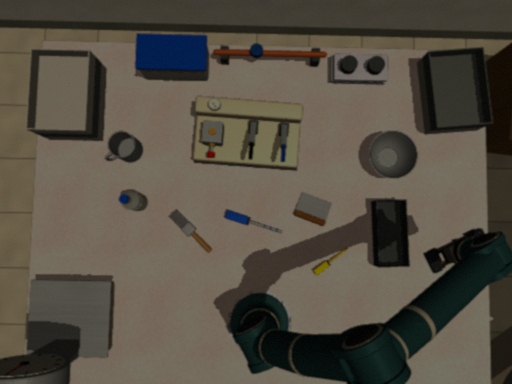

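```bash
cat > h.py <<'E'
from workcell import *
import cv2,numpy as np
from scipy.spatial.transform import Rotation as R
def rot(q): return R.from_quat([q[1],q[2],q[3],q[0]])
def proj(c,P):
    P=np.atleast_2d(P); p=(P-c["origin"])@rot(c["attitude"]).as_matrix()
    return np.c_[p[:,0]/p[:,2]*c["mtx"][0,0]+c["mtx"][0,2],p[:,1]/p[:,2]*c["mtx"][1,1]+c["mtx"][1,2]]
def ray(c,uv):
    d=np.linalg.inv(c["mtx"])@[uv[0],uv[1],1]; d=rot(c["attitude"]).as_matrix()@d
    return np.array(c["origin"]),d/np.linalg.norm(d)
def atz(c,uv,z):
    o,d=ray(c,uv); return o+d*(z-o[2])/d[2]
def tri(a,b):
    o1,d1=a;o2,d2=b
    t=np.linalg.lstsq(np.c_[d1,-d2],o2-o1,rcond=None)[0]
    p,q=o1+t[0]*d1,o2+t[1]*d2
    return (p+q)/2,np.linalg.norm(p-q)
def H(p):
    x,y,a=p; return R.from_euler('z',a).as_matrix(),np.array([x,y,0])
def w(p,P):
    A,t=H(p); return np.atleast_2d(P)@A.T+t
E
python3 - <<'E'
from h import *
import pickle
D={}
for n in ("side","top"):
    c=capture(n); D[n]=c
    vis=cv2.resize(c["frame"],None,fx=1,fy=1).copy()
    for t in ("humidifier","knob_grip","level_stick","plug_rod","neck_left","neck_right","stick_tip"):
        try: r=cut_out(t,n)
        except Exception as e: print(n,t,e); continue
        D[n,t]=r
        for q in r: print(n,t,round(q["p"],2),np.round(q["point"],1),q["mask"].sum(), [list(map(int,(a.min(),a.max()))) for a in np.nonzero(q["mask"])[::-1]])
pickle.dump(D,open("d.pkl","wb"))
for n,(x0,y0,x1,y1) in dict(side=(110,130,250,280),top=(180,80,320,180)).items():
    f=D[n]["frame"].copy(); 
    cs,_=cv2.findContours(D[n,"humidifier"][0]["mask"].astype(np.uint8),0,1)
    im=cv2.resize(f[y0:y1,x0:x1],None,fx=4,fy=4,interpolation=cv2.INTER_CUBIC)
    cv2.polylines(im,[((k-[[x0,y0]])*4+2).astype(np.int32) for k in cs],True,(255,0,255),1)
    cv2.imwrite(f"pics/z_{n}.png",im[:,:,::-1])
E
```

```text
side humidifier 0.9 [175.  217.6] 7845 [[130, 224], [157, 269]]
side humidifier 0.2 [288.6 127.1] 1834 [[254, 316], [110, 141]]
side knob_grip 0.58 [201.6 227.6] 89 [[195, 207], [222, 230]]
side level_stick 0.75 [275.1 223.1] 285 [[268, 289], [197, 237]]
side level_stick 0.71 [208.6 161.3] 151 [[200, 218], [153, 166]]
side plug_rod 0.61 [205.2 183.3] 156 [[195, 214], [175, 188]]
side neck_left 0.7 [175.  219.2] 7672 [[131, 223], [157, 268]]
side neck_right 0.67 [179.5 328.7] 2070 [[161, 202], [299, 359]]
side neck_right 0.59 [181.8 215.3] 7708 [[131, 223], [157, 268]]
side stick_tip 0.67 [208.8 161.3] 146 [[200, 218], [153, 166]]
side stick_tip 0.67 [279.9 222.9] 367 [[268, 290], [195, 237]]
top humidifier 0.71 [245.4 132.2] 6822 [[193, 302], [96, 169]]
top knob_grip 0.42 [213.5 153.7] 37 [[208, 213], [148, 156]]
top knob_grip 0.25 [311.3 208.6] 821 [[294, 329], [193, 225]]
top level_stick 0.74 [243.6 220.7] 329 [[224, 281], [210, 232]]
top level_stick 0.69 [321.1 264.7] 129 [[313, 329], [261, 274]]
top level_stick 0.52 [245.7 132.6] 7096 [[192, 302], [96, 170]]
top level_stick 0.47 [281.6 150.4] 88 [[280, 285], [144, 161]]
top plug_rod 0.54 [252.4 148.6] 82 [[248, 253], [141, 158]]
top neck_left 0.78 [245.1 132. ] 6701 [[193, 301], [97, 168]]
top neck_right 0.76 [245.  131.6] 6906 [[193, 301], [95, 171]]
top stick_tip 0.75 [238.1 216.8] 286 [[225, 278], [210, 231]]
top stick_tip 0.57 [324.7 264. ] 166 [[313, 338], [254, 273]]
top stick_tip 0.38 [283.7 151. ] 78 [[280, 285], [144, 161]]
```

```bash
cat > fit.py <<'E'
from h import *
import pickle
from scipy.optimize import minimize
D=pickle.load(open("d.pkl","rb"))
def box(x0,x1,y0,y1,z0,z1): return np.array([[x,y,z] for x in(x0,x1) for y in(y0,y1) for z in(z0,z1)])/1000
s35,c35=np.sin(np.radians(35)),np.cos(np.radians(35))
def neck(yc):
    m=np.array([-20,yc,150.]);a=np.array([c35,0,-s35]);u=np.array([s35,0,c35]);l=np.array([0,1,0])
    return np.array([m+a*t+u*i+l*j for t in(0,95) for i in(-10,10) for j in(-10,10)])/1000
parts=[box(-80,140,-190,190,0,70),box(80,140,-190,190,0,130),box(-25,50,85,155,70,140),neck(-130),neck(-20)]
def sil(c,p,s=4):
    im=np.zeros((384*s,512*s),np.uint8)
    for P in parts:
        h=cv2.convexHull(((proj(c,w(p,P))+.5)*s*16).astype(np.int32)); cv2.fillConvexPoly(im,h,255,shift=4)
    return cv2.resize(im,(512,384),interpolation=cv2.INTER_AREA)/255.
def cost(p,names=("side","top")):
    C=0
    for n in names:
        m=D[n,"humidifier"][0]["mask"].astype(float); r=sil(D[n],p); C+=np.abs(m-r).sum()/m.sum()
    return C
def cen(n,t,i=0): 
    m=D[n,t][i]["mask"]; return np.array([a.mean() for a in np.nonzero(m)[::-1]])
if __name__=="__main__":
    p0=np.r_[atz(D["top"],(247,133),.08)[:2],0.]
    for ns in (("side","top"),("top",),("side",)):
        b=min((minimize(cost,p0+[0,0,a],args=(ns,),method="Nelder-Mead",options=dict(initial_simplex=p0+[0,0,a]+np.array([[0,0,0],[.02,0,0],[0,.02,0],[0,0,.05]]),xatol=1e-5,fatol=1e-6)) for a in(-.1,0,.1)),key=lambda r:r.fun)
        print(ns,b.x,b.fun)
        if len(ns)==2: pickle.dump(b.x,open("p.pkl","wb")); P=b.x
    for t,i,j,m in (("knob_grip",0,0,None),("level_stick",1,3,[-.02-.035*c35,-.130,.150+.035*s35]),("plug_rod",0,0,[-.02-.035*c35,-.020,.15+.035*s35])):
        x,g=tri(ray(D["side"],cen("side",t,i)),ray(D["top"],cen("top",t,j)))
        print(t,x,"gap",g,"in hum",(x-[P[0],P[1],0])@H(P)[0], m)
    for n,(x0,y0,x1,y1) in dict(side=(110,130,250,280),top=(180,80,320,180)).items():
        f=D[n]["frame"]; im=cv2.resize(f[y0:y1,x0:x1],None,fx=4,fy=4,interpolation=cv2.INTER_CUBIC)
        for Q in parts:
            q=proj(D[n],w(P,Q)); 
            for a in range(8):
                for k in(1,2,4):
                    if not a&k: cv2.line(im,*[tuple(((q[e]-[x0,y0]+.5)*4).astype(int).tolist()) for e in(a,a|k)],(0,255,0) ,1)
        cv2.imwrite(f"pics/f_{n}.png",im[:,:,::-1])
E
python3 fit.py
```

```text
('side', 'top') [ 0.65342267  0.06047499 -0.05608825] 0.11156218493973996
('top',) [ 0.65553643  0.06154079 -0.05794789] 0.048552836555319875
('side',) [ 0.65205058  0.05689454 -0.05573559] 0.047823641885052295
knob_grip [0.60283373 0.18361574 0.11312242] gap 0.001162657200093098 in hum [-0.05741251  0.12011114  0.11312242] None
level_stick [ 0.60085649 -0.06581399  0.1693078 ] gap 0.005071274125135016 in hum [-0.04540391 -0.12903719  0.1693078 ] [np.float64(-0.04867032155011472), -0.13, np.float64(0.1700751752722866)]
plug_rod [0.60835212 0.04381071 0.16831021] gap 0.006437925069243885 in hum [-0.0440655  -0.01916469  0.16831021] [np.float64(-0.04867032155011472), -0.02, np.float64(0.1700751752722866)]
```

View pics/f_side.png

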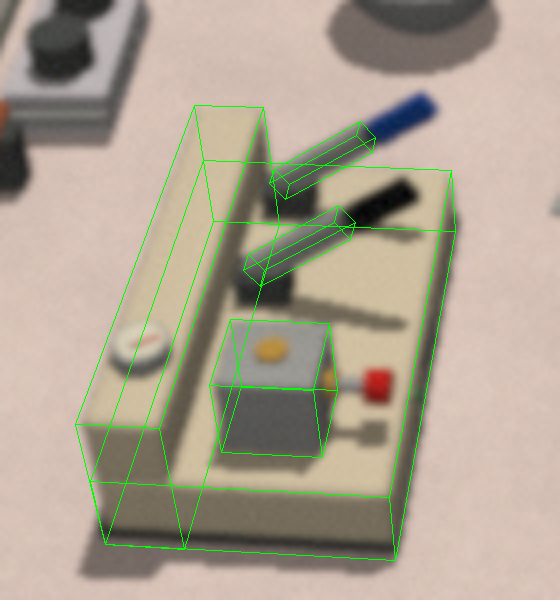

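View pics/f_top.png

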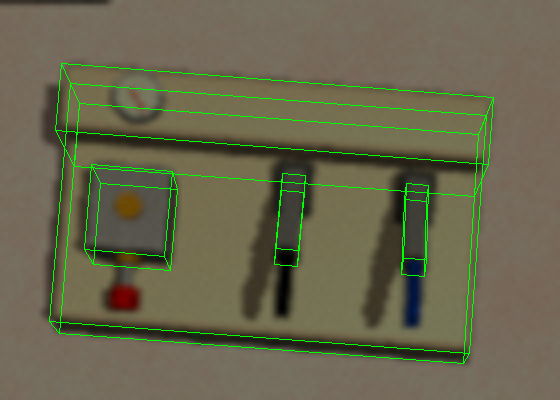

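```bash
cat >> h.py <<'E'
def deltas(pos,Rt,s=None):
    """turn first (rotvec deg in tool), then shift cm in new tool axes"""
    s=s or observe(); A=rot(s["ee_rot"]); t=np.array(s["tcp_pos"])
    print("t",round(s["time_s"],2),"tcp",np.round(t,4),"F",np.round(s["wrist_force"],1),"w",round(s["grip_width"],4),"q",np.round(s["qpos"],2))
    print("turn deg",np.round(np.degrees((A.inv()*Rt).as_rotvec()),2),"shift(new axes) cm",np.round(Rt.inv().apply(pos-t)*100,2),"shift(old) cm",np.round(A.inv().apply(pos-t)*100,2))
import pickle,os
P=pickle.load(open("p.pkl","rb")) if os.path.exists("p.pkl") else None
def Rtool(tilt=0,flip=1,yaw=None):
    """tool x down, tilted forward by tilt deg (toward +hum x); y = flip*hum y"""
    A=R.from_euler('z',P[2] if yaw is None else yaw)
    k=np.radians(tilt); x=np.array([np.sin(k),0,-np.cos(k)]); y=np.array([0,flip,0.]); z=np.cross(x,y)
    return A*R.from_matrix(np.c_[x,y,z])
E
python3 - <<'E'
from h import *
s=observe(); print(rot(s["ee_rot"]).as_matrix().round(3))
for f in (1,-1): deltas(np.array([.603,.1836,.107+.1]),Rtool(0,f))
E
```

```text
[[ 0.     0.444 -0.896]
 [-0.    -0.896 -0.444]
 [-1.     0.     0.   ]]
t 0.9 tcp [ 0.2884 -0.5825  0.2366] F [ 0.2 -0.8  0. ] w 0.0919 q [ 1.07  0.47 -0.01  1.6   0.01  1.07 -0.06]
turn deg [-150.44    0.     -0.  ] shift(new axes) cm [ 2.96 78.25 27.11] shift(old) cm [  2.96 -54.7  -62.18]
t 0.9 tcp [ 0.2884 -0.5825  0.2366] F [ 0.2 -0.8  0. ] w 0.0919 q [ 1.07  0.47 -0.01  1.6   0.01  1.07 -0.06]
turn deg [29.56 -0.   -0.  ] shift(new axes) cm [  2.96 -78.25 -27.11] shift(old) cm [  2.96 -54.7  -62.18]
```

Request:
play_rows([
  {"x": -1.75,"ax": 7.4,"gripper": -0.4},
  {"x": -1.75,"ax": 7.4},
  {"x": -1.75,"ax": 7.4},
  {"x": -1.75,"ax": 7.4},
  {"y": -3.9,"z": -1.35},
  {"y": -3.9,"z": -1.35},
  {"y": -3.9,"z": -1.35},
  {"y": -3.9,"z": -1.35},
  {"y": -3.9,"z": -1.35},
  {"y": -3.9,"z": -1.35},
  {"y": -3.9,"z": -1.35},
  {"y": -3.9,"z": -1.35},
  {"y": -3.9,"z": -1.35},
  {"y": -3.9,"z": -1.35},
  {"y": -3.9,"z": -1.35},
  {"y": -3.9,"z": -1.35},
  {"y": -3.9,"z": -1.35},
  {"y": -3.9,"z": -1.35},
  {"y": -3.9,"z": -1.35},
  {"y": -3.9,"z": -1.35},
], squeeze=30)

```text
schema error: expected keys ax, ay, az, x, y, z, gripper
```

Request:
play_rows([
  {"y": -3.9,"z": -1.35},
  {"y": -3.9,"z": -1.35},
  {"y": -3.9,"z": -1.35},
  {"y": -2,"z": -0.7},
  {},
  {},
])

```text
schema error: expected keys ax, ay, az, x, y, z, gripper
```

Run:
```python
from h import *
deltas(np.array([.603,.1836,.107+.1]),Rtool(0,-1))
```

```text
t 0.9 tcp [ 0.2884 -0.5825  0.2366] F [ 0.2 -0.8  0. ] w 0.0919 q [ 1.07  0.47 -0.01  1.6   0.01  1.07 -0.06]
turn deg [29.56 -0.   -0.  ] shift(new axes) cm [  2.96 -78.25 -27.11] shift(old) cm [  2.96 -54.7  -62.18]
```

Request:
play_rows([
  {"ax": 7.4,"ay": 0,"az": 0,"x": -1.75,"y": 0,"z": 0,"gripper": -0.4},
  {"ax": 7.4,"ay": 0,"az": 0,"x": -1.75,"y": 0,"z": 0,"gripper": -0.4},
  {"ax": 7.4,"ay": 0,"az": 0,"x": -1.75,"y": 0,"z": 0,"gripper": -0.4},
  {"ax": 7.4,"ay": 0,"az": 0,"x": -1.75,"y": 0,"z": 0,"gripper": -0.4},
  {"ax": 0,"ay": 0,"az": 0,"x": 0,"y": -3.9,"z": -1.35,"gripper": -0.4},
  {"ax": 0,"ay": 0,"az": 0,"x": 0,"y": -3.9,"z": -1.35,"gripper": -0.4},
  {"ax": 0,"ay": 0,"az": 0,"x": 0,"y": -3.9,"z": -1.35,"gripper": -0.4},
  {"ax": 0,"ay": 0,"az": 0,"x": 0,"y": -3.9,"z": -1.35,"gripper": -0.4},
  {"ax": 0,"ay": 0,"az": 0,"x": 0,"y": -3.9,"z": -1.35,"gripper": -0.4},
  {"ax": 0,"ay": 0,"az": 0,"x": 0,"y": -3.9,"z": -1.35,"gripper": -0.4},
  {"ax": 0,"ay": 0,"az": 0,"x": 0,"y": -3.9,"z": -1.35,"gripper": -0.4},
  {"ax": 0,"ay": 0,"az": 0,"x": 0,"y": -3.9,"z": -1.35,"gripper": -0.4},
  {"ax": 0,"ay": 0,"az": 0,"x": 0,"y": -3.9,"z": -1.35,"gripper": -0.4},
  {"ax": 0,"ay": 0,"az": 0,"x": 0,"y": -3.9,"z": -1.35,"gripper": -0.4},
  {"ax": 0,"ay": 0,"az": 0,"x": 0,"y": -3.9,"z": -1.35,"gripper": -0.4},
  {"ax": 0,"ay": 0,"az": 0,"x": 0,"y": -3.9,"z": -1.35,"gripper": -0.4},
], squeeze=30)

```text
time_s: 2.5
tcp_pos: [0.4772, -0.1229, 0.3069]
ee_rot: [-0.02, 0.707, -0.02, -0.707]
wrist_force: [-0.0, -0.7, -0.3]
grip_width: 0.0641
```

Run:
```python
from h import *
deltas(np.array([.603,.1836,.107+.1]),Rtool(0,-1))
```

```text
t 2.5 tcp [ 0.4772 -0.1229  0.3069] F [-0.  -0.7 -0.3] w 0.0641 q [ 0.39  0.14 -0.22  1.88  0.04  1.12 -1.48]
turn deg [-0.05 -0.05 -0.02] shift(new axes) cm [  9.99 -31.31 -10.84] shift(old) cm [  9.99 -31.32 -10.81]
```

Request:
play_rows([
  {"ax": 0,"ay": 0,"az": 0,"x": 0,"y": -3.9,"z": -1.35,"gripper": -0.4},
  {"ax": 0,"ay": 0,"az": 0,"x": 0,"y": -3.9,"z": -1.35,"gripper": -0.4},
  {"ax": 0,"ay": 0,"az": 0,"x": 0,"y": -3.9,"z": -1.35,"gripper": -0.4},
  {"ax": 0,"ay": 0,"az": 0,"x": 0,"y": -3.9,"z": -1.35,"gripper": -0.4},
  {"ax": 0,"ay": 0,"az": 0,"x": 1,"y": -3.9,"z": -1.35,"gripper": -0.4},
  {"ax": 0,"ay": 0,"az": 0,"x": 2,"y": -3.9,"z": -1.35,"gripper": -0.4},
  {"ax": 0,"ay": 0,"az": 0,"x": 2,"y": -3.9,"z": -1.35,"gripper": -0.4},
  {"ax": 0,"ay": 0,"az": 0,"x": 2,"y": -2,"z": -0.7,"gripper": -0.4},
  {"ax": 0,"ay": 0,"az": 0,"x": 0,"y": 0,"z": 0,"gripper": -0.4},
  {"ax": 0,"ay": 0,"az": 0,"x": 0,"y": 0,"z": 0,"gripper": -0.4},
])

```text
time_s: 3.5
tcp_pos: [0.5945, 0.162, 0.2362]
ee_rot: [0.02, -0.706, 0.02, 0.707]
wrist_force: [0.7, 0.3, 0.4]
grip_width: 0.0646
```

Run:
```python
from h import *
deltas(np.array([.603,.1836,.107]),Rtool(0,-1))
s=observe();A=rot(s["ee_rot"]);t=np.array(s["tcp_pos"])
for n,(x0,y0) in dict(side=(150,120),top=(170,90)).items():
    c=capture(n); im=cv2.resize(c["frame"][y0:y0+130,x0:x0+130],None,fx=4.5,fy=4.5,interpolation=cv2.INTER_CUBIC)
    for o in ([0,0,0],[.022,0,0],[.022,.032,0],[.022,-.032,0]):
        q=(proj(c,t+A.apply(o))[0]-[x0,y0]+.5)*4.5; cv2.circle(im,tuple(q.astype(int).tolist()),3,(0,255,0),-1)
    cv2.imwrite(f"pics/a_{n}.png",im[:,:,::-1])
```

```text
t 3.5 tcp [0.5945 0.162  0.2362] F [0.7 0.3 0.4] w 0.0646 q [-0.05  0.44 -0.36  1.67  0.17  1.06 -2.09]
turn deg [-0.02  0.06 -0.05] shift(new axes) cm [12.92 -2.21 -0.72] shift(old) cm [12.92 -2.22 -0.74]
```

View pics/a_side.png

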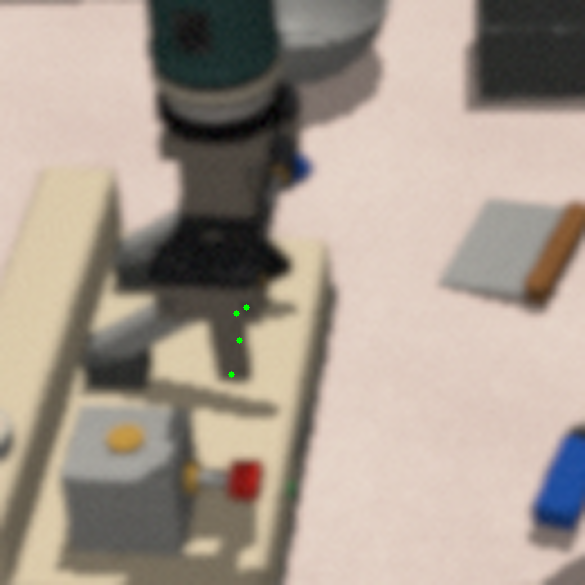

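View pics/a_top.png

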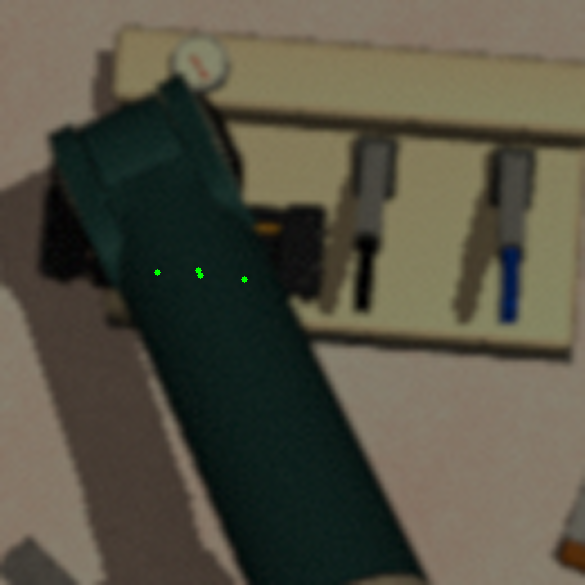

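Request:
play_rows([
  {"ax": 0,"ay": 0,"az": 0,"x": 0,"y": -1.1,"z": -0.35,"gripper": -0.4},
  {"ax": 0,"ay": 0,"az": 0,"x": 1,"y": -1.1,"z": -0.35,"gripper": -0.4},
  {"ax": 0,"ay": 0,"az": 0,"x": 2,"y": 0,"z": 0,"gripper": -0.4},
  {"ax": 0,"ay": 0,"az": 0,"x": 2,"y": 0,"z": 0,"gripper": -0.4},
  {"ax": 0,"ay": 0,"az": 0,"x": 2,"y": 0,"z": 0,"gripper": -0.4},
  {"ax": 0,"ay": 0,"az": 0,"x": 2,"y": 0,"z": 0,"gripper": -0.4},
  {"ax": 0,"ay": 0,"az": 0,"x": 2,"y": 0,"z": 0,"gripper": -0.4},
  {"ax": 0,"ay": 0,"az": 0,"x": 1.9,"y": 0,"z": 0,"gripper": -0.4},
  {"ax": 0,"ay": 0,"az": 0,"x": 0,"y": 0,"z": 0,"gripper": -0.4},
  {"ax": 0,"ay": 0,"az": 0,"x": 0,"y": 0,"z": 0,"gripper": -0.4},
])

```text
time_s: 4.6
tcp_pos: [0.6031, 0.1844, 0.1075]
ee_rot: [0.02, -0.707, 0.02, 0.707]
wrist_force: [-0.3, 0.1, 0.6]
grip_width: 0.0647
```

Run:
```python
from h import *
deltas(np.array([.603,.1836,.107]),Rtool(0,-1))
for n,(x0,y0) in dict(side=(150,140)).items():
    c=capture(n); im=cv2.resize(c["frame"][y0:y0+130,x0:x0+130],None,fx=4.5,fy=4.5,interpolation=cv2.INTER_CUBIC)
    cv2.imwrite(f"pics/b_{n}.png",im[:,:,::-1])
```

```text
t 4.6 tcp [0.6031 0.1844 0.1075] F [-0.3  0.1  0.6] w 0.0647 q [-0.11  0.61 -0.32  1.73  0.25  0.84 -2.17]
turn deg [-0.03  0.02  0.01] shift(new axes) cm [0.05 0.08 0.  ] shift(old) cm [0.05 0.08 0.  ]
```

View pics/b_side.png

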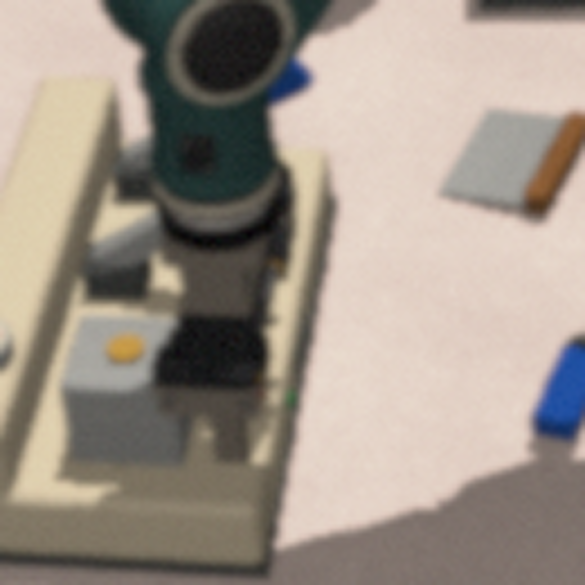

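Request:
play_rows([
  {"ax": 0,"ay": 0,"az": 0,"x": 0,"y": 0,"z": 0,"gripper": 1},
  {"ax": 0,"ay": 0,"az": 0,"x": 0,"y": 0,"z": 0,"gripper": 1},
  {"ax": 0,"ay": 0,"az": 0,"x": 0,"y": 0,"z": 0,"gripper": 1},
  {"ax": 0,"ay": 0,"az": 0,"x": 0,"y": 0,"z": 0,"gripper": 1},
  {"ax": 0,"ay": 0,"az": 0,"x": 0,"y": 0,"z": 0,"gripper": 1},
  {"ax": 0,"ay": 0,"az": 0,"x": 0,"y": 0,"z": 0,"gripper": 1},
], squeeze=30)

```text
time_s: 5.25
tcp_pos: [0.6031, 0.1822, 0.1078]
ee_rot: [0.02, -0.707, 0.021, 0.707]
wrist_force: [-1.3, -4.6, 3.9]
grip_width: 0.027
```

Request:
play_rows([
  {"ax": 0,"ay": 0,"az": 0,"x": 0,"y": 0.2,"z": 0.2,"gripper": 1},
  {"ax": 0,"ay": 0,"az": 0,"x": 0,"y": 0,"z": 0.4,"gripper": 1},
  {"ax": 0,"ay": 0,"az": 0,"x": 0,"y": 0,"z": 0.4,"gripper": 1},
  {"ax": 0,"ay": 0,"az": 0,"x": 0,"y": 0,"z": 0.4,"gripper": 1},
  {"ax": 0,"ay": 0,"az": 0,"x": 0,"y": 0,"z": 0.4,"gripper": 1},
  {"ax": 0,"ay": 0,"az": 0,"x": 0,"y": 0,"z": 0.3,"gripper": 1},
  {"ax": 0,"ay": 0,"az": 0,"x": 0,"y": 0,"z": 0,"gripper": 1},
])

```text
time_s: 5.95
tcp_pos: [0.5812, 0.1834, 0.1077]
ee_rot: [0.02, -0.707, 0.02, 0.707]
wrist_force: [1.2, 0.5, 3.4]
grip_width: 0.0271
```

Request:
play_rows([
  {"ax": 0,"ay": 0,"az": 0,"x": 0,"y": 0,"z": 0.3,"gripper": 1},
  {"ax": 0,"ay": 0,"az": 0,"x": 0,"y": 0,"z": 0.3,"gripper": 1},
  {"ax": 0,"ay": 0,"az": 0,"x": 0,"y": 0,"z": 0.3,"gripper": 1},
  {"ax": 0,"ay": 0,"az": 0,"x": 0,"y": 0,"z": 0,"gripper": 1},
])

```text
time_s: 6.35
tcp_pos: [0.5766, 0.1837, 0.1079]
ee_rot: [-0.021, 0.71, -0.019, -0.704]
wrist_force: [13.1, 1.5, -6.5]
grip_width: 0.0273
```

Request:
play_rows([
  {"ax": 0,"ay": 0,"az": 0,"x": 0,"y": 0,"z": 0.1,"gripper": 1},
  {"ax": 0,"ay": 0,"az": 0,"x": 0,"y": 0,"z": 0,"gripper": 1},
  {"ax": 0,"ay": 0,"az": 0,"x": 0,"y": 0,"z": 0,"gripper": 1},
])

```text
time_s: 6.65
tcp_pos: [0.5766, 0.1837, 0.1079]
ee_rot: [-0.021, 0.71, -0.019, -0.703]
wrist_force: [15.2, 2.9, -8.3]
grip_width: 0.027
```

Run:
```python
from h import *
s=observe(); print(s["wrist_force"],s["tcp_pos"], (np.array(s["tcp_pos"])-[P[0],P[1],0])@H(P)[0])
for n,(x0,y0) in dict(side=(150,140)).items():
    c=capture(n); im=cv2.resize(c["frame"][y0:y0+130,x0:x0+130],None,fx=4.5,fy=4.5,interpolation=cv2.INTER_CUBIC)
    cv2.imwrite(f"pics/c_{n}.png",im[:,:,::-1])
```

```text
[15.24987381  2.87325189 -8.34870362] [0.57662602 0.18367356 0.10792054] [-0.08358226  0.1186997   0.10792054]
```

View pics/c_side.png

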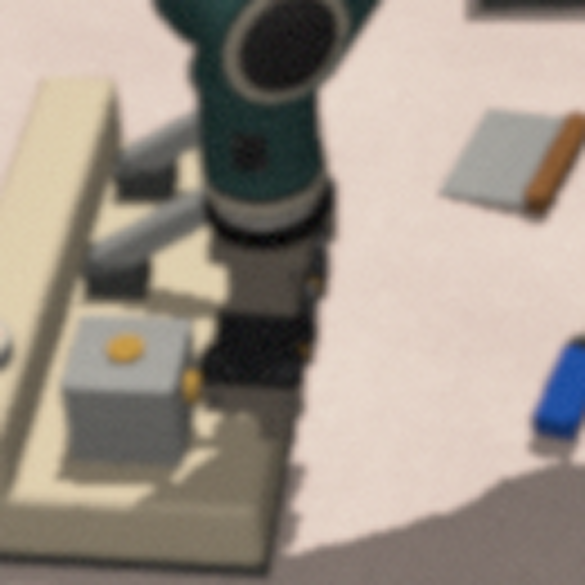

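Request:
play_rows([
  {"ax": 0,"ay": 0,"az": 0,"x": 0,"y": 0,"z": -0.4,"gripper": 1},
  {"ax": 0,"ay": 0,"az": 0,"x": 0,"y": 0,"z": -0.4,"gripper": 1},
  {"ax": 0,"ay": 0,"az": 0,"x": 0,"y": 0,"z": -0.4,"gripper": 1},
  {"ax": 0,"ay": 0,"az": 0,"x": 0,"y": 0,"z": -0.4,"gripper": 1},
  {"ax": 0,"ay": 0,"az": 0,"x": 0,"y": 0,"z": -0.4,"gripper": 1},
  {"ax": 0,"ay": 0,"az": 0,"x": 0,"y": 0,"z": -0.4,"gripper": 1},
  {"ax": 0,"ay": 0,"az": 0,"x": 0,"y": 0,"z": -0.4,"gripper": 1},
  {"ax": 0,"ay": 0,"az": 0,"x": 0,"y": 0,"z": -0.3,"gripper": 1},
  {"ax": 0,"ay": 0,"az": 0,"x": 0,"y": 0,"z": -0.3,"gripper": 1},
  {"ax": 0,"ay": 0,"az": 0,"x": 0,"y": 0,"z": 0,"gripper": 1},
])

```text
time_s: 7.7
tcp_pos: [0.6043, 0.1821, 0.1077]
ee_rot: [0.02, -0.706, 0.02, 0.708]
wrist_force: [-2.3, 0.5, 5.7]
grip_width: 0.0274
```

Request:
play_rows([
  {"ax": 0,"ay": 0,"az": 0,"x": 0,"y": 0,"z": -0.2,"gripper": 1},
  {"ax": 0,"ay": 0,"az": 0,"x": 0,"y": 0,"z": 0,"gripper": 1},
])

```text
time_s: 7.9
tcp_pos: [0.6061, 0.182, 0.1077]
ee_rot: [0.02, -0.706, 0.02, 0.708]
wrist_force: [-2.4, 0.0, 6.8]
grip_width: 0.0272
```

Request:
play_rows([
  {"ax": 0,"ay": 0,"az": 0,"x": 0,"y": 0,"z": -0.2,"gripper": 1},
  {"ax": 0,"ay": 0,"az": 0,"x": 0,"y": 0,"z": -0.2,"gripper": 1},
  {"ax": 0,"ay": 0,"az": 0,"x": 0,"y": 0,"z": 0,"gripper": 1},
])

```text
time_s: 8.2
tcp_pos: [0.607, 0.1819, 0.1076]
ee_rot: [0.019, -0.703, 0.021, 0.71]
wrist_force: [-11.4, -1.5, 12.8]
grip_width: 0.0269
```

Request:
play_rows([
  {"ax": 0,"ay": 0,"az": 0,"x": 0,"y": 0,"z": -0.2,"gripper": 1},
  {"ax": 0,"ay": 0,"az": 0,"x": 0,"y": 0,"z": 0,"gripper": 1},
  {"ax": 0,"ay": 0,"az": 0,"x": 0,"y": 0,"z": 0,"gripper": 1},
])

```text
time_s: 8.5
tcp_pos: [0.607, 0.1819, 0.1075]
ee_rot: [0.018, -0.702, 0.021, 0.712]
wrist_force: [-15.6, -0.7, 16.9]
grip_width: 0.0268
```

Request:
play_rows([
  {"ax": 0,"ay": 0,"az": 0,"x": 0,"y": 0,"z": 0,"gripper": -0.3},
  {"ax": 0,"ay": 0,"az": 0,"x": 0,"y": 0,"z": 0,"gripper": -0.3},
  {"ax": 0,"ay": 0,"az": 0,"x": 0,"y": 0,"z": 0,"gripper": -0.3},
  {"ax": 0,"ay": 0,"az": 0,"x": 0,"y": 0,"z": 0,"gripper": -0.3},
  {"ax": 0,"ay": 0,"az": 0,"x": -2,"y": 0,"z": 0,"gripper": -0.3},
  {"ax": 0,"ay": 0,"az": 0,"x": -3,"y": 0,"z": 0,"gripper": -0.3},
  {"ax": 0,"ay": 0,"az": 0,"x": -4,"y": 0,"z": 0,"gripper": -0.3},
  {"ax": 0,"ay": 0,"az": 0,"x": -4,"y": 0,"z": 0,"gripper": -0.3},
  {"ax": 0,"ay": 0,"az": 0,"x": -4,"y": 0,"z": 0,"gripper": -0.3},
  {"ax": 0,"ay": 0,"az": 0,"x": 0,"y": 3,"z": 0,"gripper": -0.3},
  {"ax": 0,"ay": 0,"az": 0,"x": 0,"y": 4.5,"z": 0,"gripper": -0.3},
  {"ax": 0,"ay": 0,"az": 0,"x": 0,"y": 4.5,"z": 0,"gripper": -0.3},
  {"ax": 0,"ay": 0,"az": 0,"x": 0,"y": 3,"z": 0,"gripper": -0.3},
  {"ax": 0,"ay": 0,"az": 0,"x": 0,"y": 0,"z": 0,"gripper": -0.3},
  {"ax": 0,"ay": 0,"az": 0,"x": 0,"y": 0,"z": 0,"gripper": -0.3},
])

```text
time_s: 10.0
tcp_pos: [0.6053, 0.031, 0.2775]
ee_rot: [0.021, -0.707, 0.021, 0.707]
wrist_force: [0.8, 0.5, 0.3]
grip_width: 0.0596
```

Run:
```python
from h import *
# stick grasp: handle centre est
hc=np.array([.6009,-.0658,.168]); b=w(P,[-.0487-.0,-.130,.168])[0]; print("model handle",b)
for n,(x0,y0) in dict(side=(130,130),top=(180,80)).items():
    c=capture(n); 
    for t in ("knob_grip","level_stick"):
        for q in cut_out(t,n): print(n,t,round(q["p"],2),[round(a.mean(),1) for a in np.nonzero(q["mask"])[::-1]],q["mask"].sum())
    im=cv2.resize(c["frame"][y0:y0+130,x0:x0+130],None,fx=4.5,fy=4.5,interpolation=cv2.INTER_CUBIC)
    cv2.imwrite(f"pics/d_{n}.png",im[:,:,::-1])
g=w(P,[-.0487-.006*.819,-.130,.168+.006*.574])[0]; print("grasp",g)
deltas(g+[0,0,.003],Rtool(0,-1))
```

```text
model handle [ 0.59751161 -0.06659051  0.168     ]
side level_stick 0.89 [np.float64(278.1), np.float64(221.1)] 321
side level_stick 0.6 [np.float64(320.8), np.float64(166.9)] 120
top knob_grip 0.48 [np.float64(210.6), np.float64(151.8)] 57
top level_stick 0.76 [np.float64(238.1), np.float64(217.3)] 275
top level_stick 0.65 [np.float64(325.2), np.float64(263.7)] 185
grasp [ 0.59260533 -0.06631504  0.171444  ]
t 10.3 tcp [0.6053 0.0329 0.2775] F [0.6 0.6 0.4] w 0.06 q [ 0.15  0.38 -0.33  1.65  0.13  1.13 -1.85]
turn deg [0.08 0.01 0.02] shift(new axes) cm [10.3   9.98  0.71] shift(old) cm [10.3   9.98  0.72]
```

View pics/d_side.png

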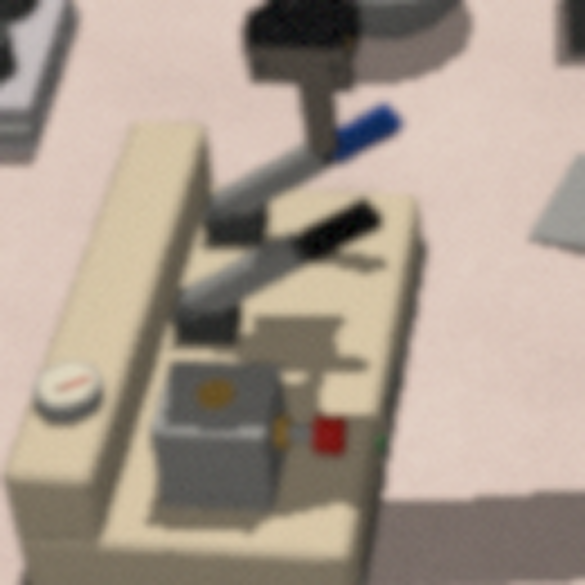

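Request:
play_rows([
  {"ax": 0,"ay": 0,"az": 0,"x": 0,"y": 3,"z": 0.2,"gripper": -0.3},
  {"ax": 0,"ay": 0,"az": 0,"x": 0,"y": 4,"z": 0.2,"gripper": -0.3},
  {"ax": 0,"ay": 0,"az": 0,"x": 0,"y": 3.1,"z": 0.2,"gripper": -0.3},
  {"ax": 0,"ay": 0,"az": 0,"x": 2,"y": 0,"z": 0,"gripper": -0.3},
  {"ax": 0,"ay": 0,"az": 0,"x": 3,"y": 0,"z": 0,"gripper": -0.3},
  {"ax": 0,"ay": 0,"az": 0,"x": 2,"y": 0,"z": 0,"gripper": -0.3},
  {"ax": 0,"ay": 0,"az": 0,"x": 2,"y": 0,"z": 0,"gripper": -0.3},
  {"ax": 0,"ay": 0,"az": 0,"x": 1.3,"y": 0,"z": 0,"gripper": -0.3},
  {"ax": 0,"ay": 0,"az": 0,"x": 0,"y": 0,"z": 0,"gripper": -0.3},
  {"ax": 0,"ay": 0,"az": 0,"x": 0,"y": 0,"z": 0,"gripper": -0.3},
])

```text
time_s: 11.3
tcp_pos: [0.5941, -0.0687, 0.175]
ee_rot: [-0.02, 0.707, -0.02, -0.707]
wrist_force: [-0.2, 0.2, -0.4]
grip_width: 0.0594
```

Run:
```python
from h import *
deltas(np.array([.594,-.0675,.1745]),Rtool(0,-1))
for n,(x0,y0) in dict(side=(150,110)).items():
    c=capture(n); im=cv2.resize(c["frame"][y0:y0+100,x0:x0+100],None,fx=6,fy=6,interpolation=cv2.INTER_CUBIC)
    cv2.imwrite(f"pics/e_{n}.png",im[:,:,::-1])
```

```text
t 11.3 tcp [ 0.5941 -0.0687  0.175 ] F [-0.2  0.2 -0.4] w 0.0594 q [ 0.27  0.47 -0.28  1.77  0.16  0.92 -1.7 ]
turn deg [-0.02 -0.03  0.01] shift(new axes) cm [ 0.05 -0.12  0.01] shift(old) cm [ 0.05 -0.12  0.01]
```

View pics/e_side.png

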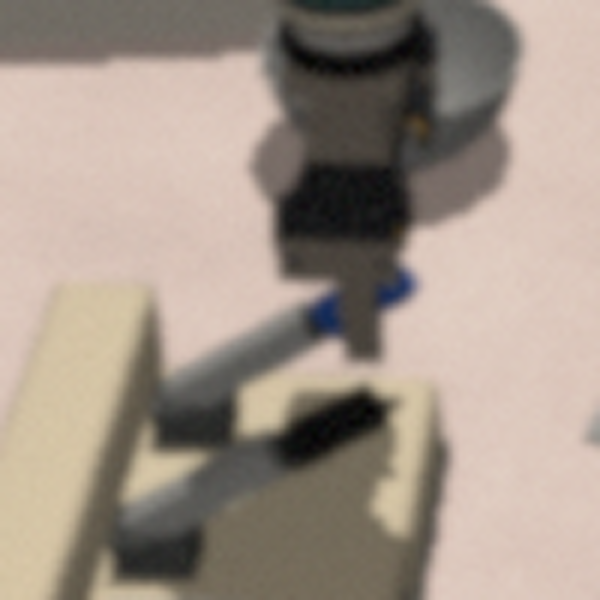

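Request:
play_rows([
  {"ax": 0,"ay": 0,"az": 0,"x": 0,"y": -0.1,"z": 0,"gripper": 1},
  {"ax": 0,"ay": 0,"az": 0,"x": 0,"y": 0,"z": 0,"gripper": 1},
  {"ax": 0,"ay": 0,"az": 0,"x": 0,"y": 0,"z": 0,"gripper": 1},
  {"ax": 0,"ay": 0,"az": 0,"x": 0,"y": 0,"z": 0,"gripper": 1},
  {"ax": 0,"ay": 0,"az": 0,"x": 0,"y": 0,"z": 0,"gripper": 1},
  {"ax": 0,"ay": 0,"az": 0,"x": 0,"y": 0,"z": 0,"gripper": 1},
  {"ax": 0,"ay": 0,"az": 0,"x": 0,"y": 0,"z": 0,"gripper": 1},
], squeeze=30)

```text
time_s: 12.05
tcp_pos: [0.5936, -0.0681, 0.1746]
ee_rot: [0.02, -0.707, 0.02, 0.707]
wrist_force: [0.2, -0.3, 0.7]
grip_width: 0.014
```

Request:
play_rows([
  {"ax": 0,"ay": 0,"az": 0,"x": -0.35,"y": 0,"z": 0.35,"gripper": 1},
  {"ax": 0,"ay": 0,"az": 0,"x": -0.57,"y": 0,"z": 0.82,"gripper": 1},
  {"ax": 0,"ay": 0,"az": 0,"x": -0.57,"y": 0,"z": 0.82,"gripper": 1},
  {"ax": 0,"ay": 0,"az": 0,"x": -0.57,"y": 0,"z": 0.82,"gripper": 1},
])

```text
time_s: 12.45
tcp_pos: [0.5647, -0.0664, 0.1958]
ee_rot: [0.02, -0.707, 0.02, 0.707]
wrist_force: [0.2, -0.2, 0.2]
grip_width: 0.0136
```

Forces are negligible; I'll continue drawing past 90 mm.

Request:
play_rows([
  {"ax": 0,"ay": 0,"az": 0,"x": -0.57,"y": 0,"z": 0.82,"gripper": 1},
  {"ax": 0,"ay": 0,"az": 0,"x": -0.57,"y": 0,"z": 0.82,"gripper": 1},
  {"ax": 0,"ay": 0,"az": 0,"x": -0.57,"y": 0,"z": 0.82,"gripper": 1},
  {"ax": 0,"ay": 0,"az": 0,"x": -0.57,"y": 0,"z": 0.82,"gripper": 1},
  {"ax": 0,"ay": 0,"az": 0,"x": -0.57,"y": 0,"z": 0.82,"gripper": 1},
  {"ax": 0,"ay": 0,"az": 0,"x": -0.57,"y": 0,"z": 0.82,"gripper": 1},
  {"ax": 0,"ay": 0,"az": 0,"x": -0.57,"y": 0,"z": 0.82,"gripper": 1},
  {"ax": 0,"ay": 0,"az": 0,"x": -0.57,"y": 0,"z": 0.82,"gripper": 1},
  {"ax": 0,"ay": 0,"az": 0,"x": 0,"y": 0,"z": 0,"gripper": 1},
])

```text
time_s: 13.35
tcp_pos: [0.4996, -0.0627, 0.2417]
ee_rot: [-0.02, 0.707, -0.02, -0.706]
wrist_force: [-0.8, -1.2, -0.3]
grip_width: 0.0135
```

Run:
```python
from h import *
deltas(np.array([.52,-.07,.36]),Rtool(35,-1))
for n,(x0,y0) in dict(side=(150,90),top=(230,90)).items():
    c=capture(n); im=cv2.resize(c["frame"][y0:y0+120,x0:x0+120],None,fx=5,fy=5,interpolation=cv2.INTER_CUBIC)
    cv2.imwrite(f"pics/g_{n}.png",im[:,:,::-1])
```

```text
t 13.35 tcp [ 0.4996 -0.0627  0.2417] F [-0.8 -1.2 -0.3] w 0.0135 q [ 0.33  0.24 -0.32  1.93  0.09  0.98 -1.65]
turn deg [-0.04 34.93 -0.04] shift(new axes) cm [-8.49  0.61 -8.49] shift(old) cm [-11.82   0.62  -2.09]
```

View pics/g_side.png

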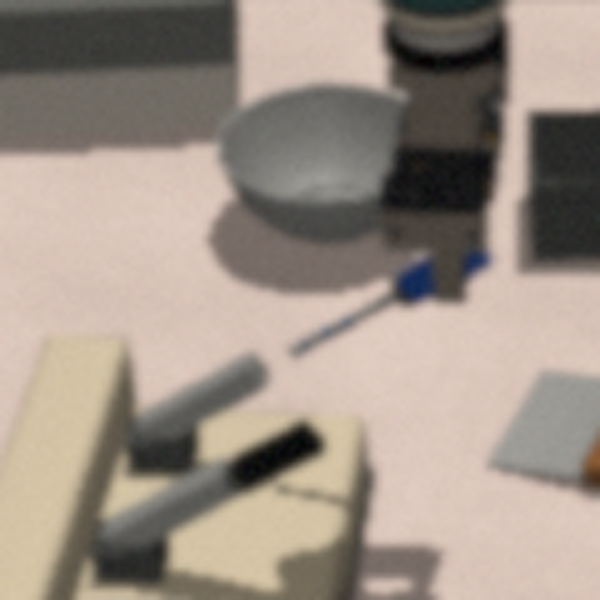

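Request:
play_rows([
  {"ax": 0,"ay": 0,"az": 0,"x": -1.5,"y": 0,"z": 0,"gripper": 1},
  {"ax": 0,"ay": 0,"az": 0,"x": -2.5,"y": 0,"z": 0,"gripper": 1},
  {"ax": 0,"ay": 0,"az": 0,"x": -2.5,"y": 0,"z": 0,"gripper": 1},
  {"ax": 0,"ay": 0,"az": 0,"x": -2.5,"y": 0,"z": 0,"gripper": 1},
  {"ax": 0,"ay": 0,"az": 0,"x": -2,"y": 0,"z": 0,"gripper": 1},
  {"ax": 0,"ay": 0,"az": 0,"x": -1,"y": 0,"z": 0,"gripper": 1},
  {"ax": 0,"ay": 3.5,"az": 0,"x": 0,"y": 0,"z": 0,"gripper": 1},
  {"ax": 0,"ay": 5,"az": 0,"x": 0,"y": 0,"z": 0,"gripper": 1},
  {"ax": 0,"ay": 5,"az": 0,"x": 0,"y": 0,"z": 0,"gripper": 1},
  {"ax": 0,"ay": 5,"az": 0,"x": 0,"y": 0,"z": 0,"gripper": 1},
  {"ax": 0,"ay": 5,"az": 0,"x": 0,"y": 0,"z": 0,"gripper": 1},
  {"ax": 0,"ay": 5,"az": 0,"x": 0,"y": 0,"z": 0,"gripper": 1},
  {"ax": 0,"ay": 4,"az": 0,"x": 0,"y": 0,"z": 0,"gripper": 1},
  {"ax": 0,"ay": 2.5,"az": 0,"x": 0,"y": 0,"z": 0,"gripper": 1},
  {"ax": 0,"ay": 0,"az": 0,"x": 0,"y": 0,"z": 0,"gripper": 1},
  {"ax": 0,"ay": 0,"az": 0,"x": 0,"y": 0,"z": 0,"gripper": 1},
  {"ax": 0,"ay": 0,"az": 0,"x": 0,"y": 0,"z": 0,"gripper": 1},
])

```text
time_s: 15.15
tcp_pos: [0.5006, -0.0627, 0.3609]
ee_rot: [-0.013, 0.887, -0.025, -0.462]
wrist_force: [0.7, 0.5, -0.4]
grip_width: 0.0138
```

Run:
```python
from h import *
deltas(np.array([.5,-.063,.36]),Rtool(35,-1))
for n,(x0,y0) in dict(side=(150,50),top=(220,90)).items():
    c=capture(n); im=cv2.resize(c["frame"][y0:y0+120,x0:x0+120],None,fx=5,fy=5,interpolation=cv2.INTER_CUBIC)
    cv2.imwrite(f"pics/i_{n}.png",im[:,:,::-1])
```

```text
t 15.15 tcp [ 0.5006 -0.0627  0.3609] F [ 0.7  0.5 -0.4] w 0.0138 q [ 0.39 -0.18 -0.28  2.19 -0.14  0.51 -1.43]
turn deg [-0.03  0.04 -0.01] shift(new axes) cm [0.04 0.04 0.1 ] shift(old) cm [0.04 0.04 0.1 ]
```

View pics/i_side.png

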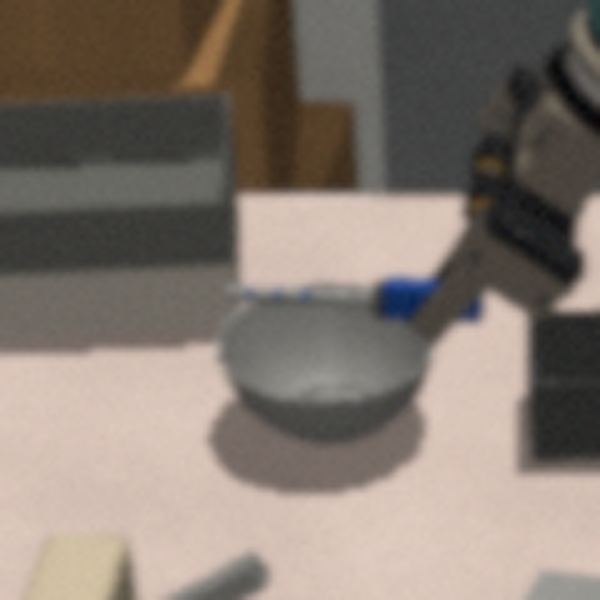

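View pics/i_top.png

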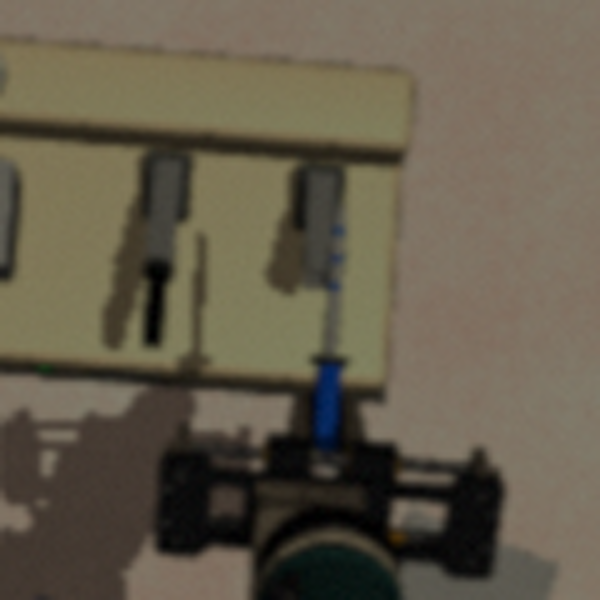

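Run:
```python
from h import *
c=capture("side"); s=observe(); t=np.array(s["tcp_pos"])
A=H(P)[0]; n=A[:,1]
x0,y0=150,50
f=c["frame"][y0+50:y0+70,x0+40:x0+100]; im=cv2.resize(f,None,fx=13,fy=13,interpolation=cv2.INTER_CUBIC); cv2.imwrite("pics/j.png",im[:,:,::-1])
def z(u,v):
    o,d=ray(c,(u,v)); k=((t-o)@n)/(d@n); X=o+k*d; return X@A[:,0],X[2]
for a,b in ((233,291),(260,292),(300,293),(350,294),(372,295),(400,298),(470,303)):
    print((a,b),np.round(z(a/5+x0-.5,b/5+y0-.5),4))
for d in (-2,0,2):
    k=np.radians(d)
    print(d,[np.round((proj(c,t+A@np.array([l*np.cos(k),0,-l*np.sin(k)+.0]))[0]-[x0,y0]+.5)*5,1).tolist() for l in (-.02,.04,.13)])
```

```text
(233, 291) [0.6286 0.3604]
(260, 292) [0.6122 0.3604]
(300, 293) [0.588  0.3606]
(350, 294) [0.5578 0.3611]
(372, 295) [0.5445 0.3609]
(400, 298) [0.5277 0.3595]
(470, 303) [0.4856 0.3576]
-2 [[473.8, 299.5], [374.0, 293.1], [224.8, 283.6]]
0 [[473.8, 298.5], [374.0, 295.2], [225.3, 290.1]]
2 [[473.8, 297.5], [374.2, 297.2], [226.0, 296.7]]
```

View pics/j.png

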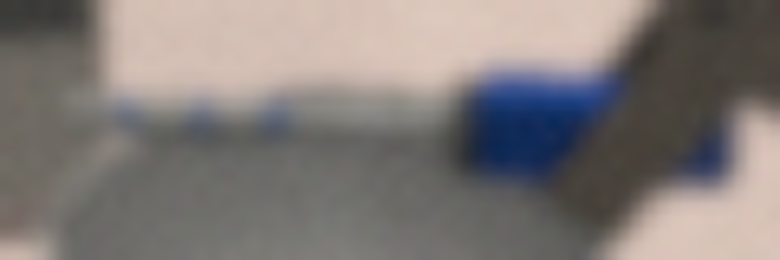

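Run:
```python
from h import *
c=capture("side"); im=c["frame"]; cv2.imwrite("pics/k.png",im[:,:,::-1])
o=cv2.imread("pics/side0.png")[:,:,::-1]
for f in (o,im):
    g=f[215:240,185:222].astype(int); m=(g[...,0]>120)&(g[...,1]<80); print("red",185+np.nonzero(m)[1].mean(),215+np.nonzero(m)[0].mean(),m.sum())
s=observe(); print(s["time_s"],np.abs(s["joint_velocities"]).max(),s["grip_width"],s["tcp_pos"])
```

```text
red 204.0 226.26086956521738 46
red 202.5952380952381 226.16666666666666 42
15.35 0.005137486464847953 0.014081278582267664 [ 0.50043429 -0.06268473  0.36076217]
```

View pics/k.png

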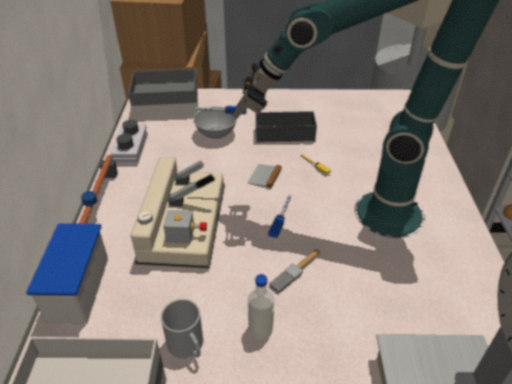

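```bash
python3 -c "
from workcell import *
print(close_job())"
```

```text
the job is handed in; nothing more can be done
None
```

The humidifier is vented and the blue-handled level stick is out of the right neck, held level about 360 mm above the table. I handed the job in at about 15.4 s; the hand-in reports no verdict.

- **Vent knob:** I pulled it out until it hit its stop, where the force rose to about 15 N with no further travel. I then pushed it in until it stopped again, about 30 mm back and with the force again about 15 N. In the last picture the knob sits about 4 mm further in than at the start, so it is home.
- **Level stick:** I gripped the handle (opening 14 mm) and drew it more than 110 mm along its axis with almost no force. I then lifted it 120 mm and turned it 35 degrees.
- **Last checks:** The side camera shows the rod level to within about 0.5 degrees, touching only the gripper. The arm was still, with joint speeds below about 0.005 rad/s. The black rod and the loose objects looked unmoved in the side picture.

My camera estimate of the knob was about 2 mm off sideways. I corrected for that after closing on it, and no check failed.

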